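Put the carver's tools back in their fitted tray

TASK

Clear the carver's bench: put the chisel, the mallet, the sharpening stone and the finger plane back in the fitted tray, each in the pocket cut to its own outline and lying flat on the pocket's floor. Leave the screwdriver and the remote control where they lie on the bench; they do not belong in the tray.

Things in the scene. Friction and masses are not known exactly. Their poses are not given: they have to be found in the camera images.
- chisel: wood chisel lying along x, 165 mm long (all sizes here in mm), 75 g: wooden handle with brass ferrule, 24 wide (y), 22 high, x -82.5 to +17.5, then a flat steel blade 17 wide to x +82.5. Origin: mid-length, mid-width, at its underside (bench level). Balances there: grip the handle near the origin, across y. Its x axis, like that of all six loose things, starts within about 30 deg of world x.
- mallet: small wooden mallet lying along x, 163 mm long, 150 g: dark head 48 (x) x 54 (y) x 42 mm high, centred at x +57.5; pale handle 20 wide (y), z 12 to 30, from the head back to x -81.5. Origin: mid-length, mid-width, at its underside (bench level). Rests on its head; balances about x +42: grip the handle behind the head (x +20), across y.
- stone: grey two-layer sharpening stone, a plain block 110 (x) x 38 (y) x 22 mm high, about 220 g, lying flat. Origin: mid-length, mid-width, at its underside (bench level).
- plane: small brass finger plane, about 240 g, standing on its sole: body 78 (x) x 32 (y) mm, side cheeks 22 high; steel iron and wooden wedge rise in the middle to z 38. Origin: mid-length, mid-width, at its underside (bench level). Grip across the cheeks (y).
- screwdriver: screwdriver lying along x, 165 mm long, with the same handle as the chisel (24 wide, 22 high) but a thin round shank. Does not belong in the tray. Origin: mid-length, mid-width, at its underside (bench level).
- remote: white remote control, 130 (x) x 44 (y) x 20 mm high, grey keys and screen on top. Does not belong in the tray. Origin: mid-length, mid-width, at its underside (bench level).
- chisel_insert: tray insert with the long narrow pocket, 183 (x) x 42 (y), for the chisel, either way round. 199 x 79 x 12 mm high plate of pale wood, pocket 8 deep, cork-lined. Origin: centre of its underside; floor of the pocket z +4, top face z +12. The four inserts lie side by side along y, 80 apart, in any order, in a fixed dark tray 216 x 336 with a rim 20 high; their undersides are 6 above the bench.
- mallet_insert: tray insert with the T-shaped pocket for the mallet (mm): head recess 70 wide, x +24.5 to +90.5; handle slot 40 wide, back to x -90.5. The mallet is home with its origin over this one, its head to +x. 199 x 79 x 12 mm high plate of pale wood, pocket 8 deep, cork-lined. Origin: centre of its underside; floor of the pocket z +4, top face z +12.
- stone_insert: tray insert with the middling plain pocket, 128 (x) x 56 (y), for the sharpening stone, either way round. 199 x 79 x 12 mm high plate of pale wood, pocket 8 deep, cork-lined. Origin: centre of its underside; floor of the pocket z +4, top face z +12.
- plane_insert: tray insert with the shortest pocket, 96 (x) x 50 (y), for the finger plane, either way round. 199 x 79 x 12 mm high plate of pale wood, pocket 8 deep, cork-lined. Origin: centre of its underside; floor of the pocket z +4, top face z +12.

How it is judged:
By the outcome, as a careful person would: the job done as asked, in the order asked, and still so for the second after the job is handed in, with the robot touching nothing.
It also fails if it takes over 99 s, if anything falls off the work surface, if the arm or the gripper's body presses on something with over 40 N, if the wrist force passes 120 N, or if a joint passes its speed limit or range.

ROBOT

A 6-joint arm with a two-finger parallel gripper is mounted at the origin on the work surface. World frame = base frame: x ahead of the robot, y to its left, z up, the work surface at z = 0. Lengths are in m, angles in rad, forces in N, time in s.
With the tool pointing down it reaches from about 0.3 to 0.875 m from the base axis. Payload 6.4 kg.
Tool frame: the origin (TCP) lies midway between the tips of the shut fingers; the grasp point (between the pads) lies 19 mm behind it; z points along the fingers, y is the line along which they close (so a half turn about z gives the same grasp; the last joint's range is limited). The gripper opens to 88 mm and grips with 3 to 60 N. Pads are 18 mm wide; open, the fingers measure 123 mm over their backs; the gripper's body (75 mm by 187 mm) begins 45 mm behind the grasp point.
Start: joints at [-1.529, 0.181, 1.607, -0, 1.354, -0.206], TCP at [0.141, -0.557, 0.239] pointing down, gripper open.
Joint ranges: [-2.99, 2.99], [-0.89, 2.07], [0.3, 2.58], [-1.14, 4.28], [0, 2.63], [-3.12, 3.12]. Speed limits (rad/s): [2.57, 2.57, 3.01, 3.14, 3.14, 3.14].

INTERFACE

Orientations are given as a 3x3 rotation matrix whose columns are the frame's x, y, z axes.
In Python, from bench import manip gives the robot as it stands.
- The arm moves only by the shell command python3 -m handwheel 'ROWS'. ROWS is a JSON list of rows, 1 to 12 of them, each of 7 numbers: dx, dy, dz in m, then a rotation vector rx, ry, rz in rad, then the finger opening in m; each row is the pose to reach, as a shift and turn from the pose commanded when the command began, along the tool's axes at that moment; what a row does not reach only later rows make up. A row lasts 1/12 s, in which the tool goes at most 0.0417 m and 0.125 rad, less where a joint would pass 70% of its speed; a pose out of reach is approached as far as the arm can. The fingers move at their own pace and stop on an object; the grip force is fixed at half the most. Time passes only in rows, so rows that do not move let the fingers close. It prints the time, the measured TCP pose, the force, the opening and the grip force at its end.
- manip.read_state(): the state, without advancing time (a new reading comes with each control period).
- manip.read_camera(name): name is "scene" or "side" or "wrist"; returns the picture (420x560x3 uint8, red, green, blue); there is no depth.
- manip.get_calibration(name): a dict with "intrinsics" (3x3 intrinsics, pixels), "position" and "attitude" of the camera in the world. Camera axes: x right, y down, z forward; pixel columns grow to the right and rows downward; lengths in m; the calibration is good to about 2 mm. A picture is of the moment at which its call begins: read the wrist's pose just before it. get_calibration takes no time and is no camera call; for the wrist camera it gives the pose at the moment of the call.
- manip.job_done(): hands the job in; it is judged then, once.
The state is a dict: "t": time; "joint_pos": joint angles; "dq": joint speeds; "effort": joint torques, N m; "position": TCP position; "orientation": TCP orientation; "force": force on the tool from outside, world axes, zero at the start; "torque": the same for the moment, N m; "finger_gap": finger opening in m; "gripper_force": force on a finger pad.
Only numpy, scipy, OpenCV 4.12 (cv2) and the standard library are available. Lean on these libraries where they do the work, as an engineer would, in place of code of your own. Each camera call takes 0.05 s, during which the arm holds its last target. There are 200 camera calls.

## Working session

There is one attempt and no reset: what is moved stays moved. The work goes in short steps, Python scripts to look and compute and a shell command to move; the robot and the scene stay as the last step left them, time stands still between calls to the robot, and variables do not carry over. Pictures are saved under pics/ and viewed, at most 14 in all, crops included, and the job is handed in when it is done.

```bash
mkdir -p pics; ls; python3 - <<'E'
from bench import manip
import cv2
for n in ["scene","side"]:
    im=manip.read_camera(n); cv2.imwrite(f"pics/{n}0.png",im[:,:,::-1])
    c=manip.get_calibration(n); print(n,c)
print(manip.read_state())
print(manip.get_calibration("wrist"))
E
```

```text
pics
scene {'intrinsics': array([[525.13553148,   0.        , 284.08948768],
       [  0.        , 525.13553148, 208.37666932],
       [  0.        ,   0.        ,   1.        ]]), 'position': array([ 1.12819743, -0.39343464,  0.79728612]), 'attitude': array([[ 0.54130685,  0.61879518, -0.56927973],
       [ 0.84075134, -0.38936409,  0.37620844],
       [ 0.01113889, -0.6822669 , -0.73101833]])}
side {'intrinsics': array([[401.25107057,   0.        , 278.85403705],
       [  0.        , 401.25107057, 207.13662713],
       [  0.        ,   0.        ,   1.        ]]), 'position': array([ 0.4601991 , -0.55871515,  0.65540617]), 'attitude': array([[ 0.98695956, -0.12638214,  0.09969141],
       [-0.1604144 , -0.72089271,  0.67422617],
       [-0.01334333, -0.6814259 , -0.73176547]])}
{'t': 0.1, 'joint_pos': array([-1.52928462e+00,  1.81466721e-01,  1.60787464e+00, -1.45033582e-05,
        1.35381211e+00, -2.06288676e-01]), 'dq': array([ 0.00089607, -0.00255649, -0.00263839, -0.00123695,  0.00037181,
       -0.00057535]), 'effort': array([ 8.88218369e-05, -4.34822202e+01, -3.42693830e+01
[... 178 characters left out ...]
 -7.89246718e-05],
       [ 2.45274928e-01, -9.69452309e-01,  1.55888527e-03],
       [ 3.05842044e-04, -1.53062505e-03, -9.99998782e-01]]), 'force': array([-0.36616368, -0.07542106,  0.06248396]), 'torque': array([-0.05047026, -0.03560899,  0.00609684]), 'gripper_force': 0.0, 'finger_gap': 0.08795474991669078}
{'intrinsics': array([[369.50270586,   0.        , 276.92224138],
       [  0.        , 369.50270586, 204.76549656],
       [  0.        ,   0.        ,   1.        ]]), 'position': array([ 0.20657912, -0.54157535,  0.38326791]), 'attitude': array([[ 0.24630967, -0.93443018, -0.25723878],
       [-0.96919019, -0.23785551, -0.06399326],
       [-0.00138843,  0.26507546, -0.96422667]])}
```

View pics/scene0.png

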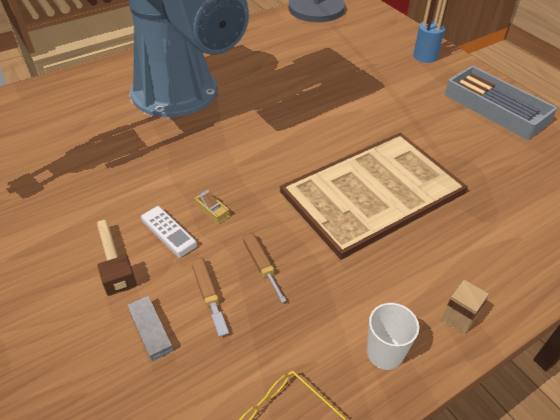

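View pics/side0.png

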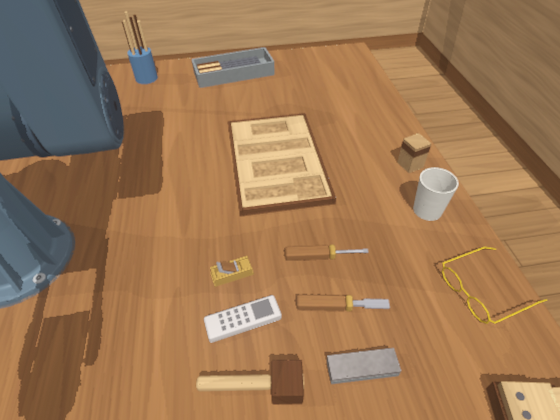

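```bash
cat > h.py <<'E'
from bench import manip
import numpy as np, cv2
def cast(cal,px,z):
    px=np.atleast_2d(np.asarray(px,float)); K=cal["intrinsics"]; R=cal["attitude"]; p=cal["position"]
    d=np.c_[px,np.ones(len(px))]@np.linalg.inv(K).T@R.T
    return (p+d*((z-p[2])/d[:,2])[:,None])[:,:2]
def rect(P):
    # centre, long side, short side, angle of long axis (deg, within +-90)
    (c,(w,h),_) = r = cv2.minAreaRect((P*1000).astype(np.float32)); b=cv2.boxPoints(r)
    e=[b[1]-b[0],b[2]-b[1]]; e.sort(key=lambda v:-np.linalg.norm(v)); a=np.degrees(np.arctan2(e[0][1],e[0][0]))
    return np.round(c,1),np.round([max(w,h),min(w,h)],1),round((a+90)%180-90,1)
def comps(mask,amin):
    mask=cv2.morphologyEx(mask,cv2.MORPH_OPEN,np.ones((2,2),np.uint8))
    cs,_=cv2.findContours(mask,cv2.RETR_EXTERNAL,cv2.CHAIN_APPROX_NONE)
    return [c[:,0,:] for c in cs if cv2.contourArea(c)>amin]
E
python3 - <<'E'
from h import *
out={}
for n,(x0,y0,x1,y1) in {"scene":(80,190,300,370),"side":(190,230,410,410)}.items():
    im=cv2.imread(f"pics/{n}0.png"); cal=manip.get_calibration(n)
    hsv=cv2.cvtColor(im,cv2.COLOR_BGR2HSV)
    cv2.imwrite(f"pics/{n}crop.png",cv2.resize(im[y0:y1,x0:x1],None,fx=3,fy=3,interpolation=cv2.INTER_CUBIC))
    masks={"pale":((10,40,170),(30,150,255)),"grey":((0,0,70),(180,60,255)),"yellow":((20,130,100),(32,255,255)),"dark":((0,50,0),(180,255,75))}
    for k,(lo,hi) in masks.items():
        for c in comps(cv2.inRange(hsv,lo,hi),60):
            m=c.mean(0)
            if m[1]<110: continue
            print(n,k,m.round(),cv2.contourArea(c),*[rect(cast(cal,c,z)) for z in (.018,)])
E
```

```text
scene pale [330. 417.] 75.5 (array([ 910.7, -162.1]), array([24.1, 11.9]), np.float32(57.5))
scene pale [297. 408.] 122.0 (array([ 876.8, -196.1]), array([67.9, 10.1]), np.float32(-85.7))
scene pale [284. 400.] 400.0 (array([ 855.7, -210.5]), array([87.3, 18.1]), np.float32(-84.9))
scene pale [554. 391.] 259.0 (array([1069.1,  153.6]), array([34.2, 30.7]), np.float32(-0.3))
scene pale [116. 398.] 206.0 (array([ 715.4, -418.3]), array([125.1,   7.3]), np.float32(89.9))
scene pale [358. 384.] 198.0 (array([895.4, -96.5]), array([94.7, 10.8]), np.float32(87.8))
scene pale [364. 369.] 125.5 (array([880.9, -72.7]), array([32.3, 13.9]), np.float32(-89.3))
scene pale [ 93. 387.] 1374.5 (array([ 681.2, -453.6]), array([202.5,  34.7]), np.float32(87.9))
scene pale [178. 380.] 257.0 (array([ 739. , -325.5]), array([188.2,   6.4]), np.float32(-89.4))
scene pale [197. 351.] 146.0 (array([ 713. , -280.3]), array([74.7, 10.4]), np.float32(-88.8))
scene pale [241. 332.] 80.0 (array([ 718.3, -206.7]), array([40.4, 11.7]), np.float32(89.7))
scene pale [496. 350.] 2672.5 (array([970.8, 148.7]), array(
[... 5671 characters left out ...]
y([177.2,  84.8]), np.float32(59.8))
side grey [ 13. 148.] 572.0 (array([-82.4, 355.5]), array([123.8,  75. ]), np.float32(-73.7))
side yellow [508. 311.] 144.0 (array([ 911.6, -286.5]), array([129.3,  49.6]), np.float32(-11.5))
side yellow [467. 297.] 88.5 (array([ 842.3, -243.4]), array([102.7,  14.2]), np.float32(-88.8))
side yellow [233. 271.] 283.0 (array([ 433. , -117.7]), array([73.2, 38. ]), np.float32(11.5))
side yellow [468. 255.] 85.0 (array([ 887.2, -163.7]), array([123.2,  14.4]), np.float32(12.4))
side dark [ 15. 156.] 115.0 (array([-73.6, 317.3]), array([77.7, 25. ]), np.float32(1.6))
side dark [ 25. 134.] 195.0 (array([-82.5, 420.5]), array([192.7,  20.5]), np.float32(-63.9))
```

```bash
cat > go.py <<'E'
import sys, numpy as np
from scipy.spatial.transform import Rotation as R
from bench import manip
x,y,z,yaw=map(float,sys.argv[1:5]); s=manip.read_state(); a=np.radians(yaw)
T=np.c_[[np.cos(a),np.sin(a),0],[np.sin(a),-np.cos(a),0],[0,0,-1]]; O=s["orientation"]
d=O.T@(np.array([x,y,z])-s["position"]); r=R.from_matrix(O.T@T).as_rotvec()
print("t",s["t"],"d",d.round(4),"rot",r.round(4),"rows",np.linalg.norm(d)/.0417,np.linalg.norm(r)/.125,"gap",s["finger_gap"])
E
python3 go.py .625 -.217 .2 -10
```

```text
t 0.1 d [ 0.5526 -0.2108  0.0384] rot [-0.0016  0.      0.4223] rows 14.212137904629651 3.3787142839969446 gap 0.08795474991669078
```

```bash
python3 -m handwheel '[[0.553,-0.211,0.038,0,0,0.422,0.088],[0.553,-0.211,0.038,0,0,0.422,0.088],[0.553,-0.211,0.038,0,0,0.422,0.088],[0.553,-0.211,0.038,0,0,0.422,0.088],[0.553,-0.211,0.038,0,0,0.422,0.088],[0.553,-0.211,0.038,0,0,0.422,0.088],[0.553,-0.211,0.038,0,0,0.422,0.088],[0.553,-0.211,0.038,0,0,0.422,0.088],[0.553,-0.211,0.038,0,0,0.422,0.088],[0.553,-0.211,0.038,0,0,0.422,0.088],[0.553,-0.211,0.038,0,0,0.422,0.088],[0.553,-0.211,0.038,0,0,0.422,0.088]]'; python3 go.py .625 -.217 .2 -10
```

```text
t: 1.1
position: [0.5457, -0.2724, 0.2066]
orientation: [[0.985, -0.173, -0.001], [-0.173, -0.985, 0.0], [-0.001, -0.0, -1.0]]
force: [-0.0, 0.0, 0.1]
finger_gap: 0.088
gripper_force: 0.0
t 1.1 d [ 0.0685 -0.0683  0.0065] rot [-0.0002  0.0006  0.0005] rows 2.326505705024837 0.006541685201462241 gap 0.08798906906015873
```

```bash
python3 -m handwheel '[[0.066,-0.066,0.006,0,0,0,0.088],[0.066,-0.066,0.006,0,0,0,0.088],[0.066,-0.066,0.006,0,0,0,0.088],[0.066,-0.066,0.006,0,0,0,0.088]]'; python3 - <<'E'
from h import *
s=manip.read_state();cal=manip.get_calibration("wrist");im=manip.read_camera("wrist")
cv2.imwrite("pics/w1.png",im[:,:,::-1]); np.savez("pics/w1.npz",**cal); print(cal["position"],cal["attitude"][:,2])
E
python3 go.py .625 -.217 .01 -10
```

```text
t: 1.43
position: [0.6223, -0.218, 0.1998]
orientation: [[0.986, -0.169, -0.001], [-0.169, -0.986, 0.001], [-0.001, -0.001, -1.0]]
force: [-0.3, -0.3, 0.1]
finger_gap: 0.0882
gripper_force: 0.0
[ 0.68908095 -0.23064874  0.34506112] [-0.26263292  0.04531011 -0.96383139]
t 1.4833 d [ 0.004  -0.0032  0.19  ] rot [-0.0002  0.0018  0.0029] rows 4.558384656840937 0.027806717821496046 gap 0.08800731963328873
```

View pics/w1.png

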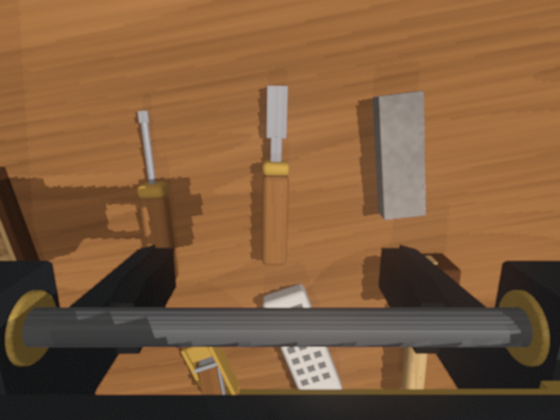

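The wrist picture shows the whole chisel: blade tip at (277,86), handle end at (275,264). The stone is at right, with its top face roughly (384,95), (424,92), (425,214), (387,218).

```bash
python3 - <<'E'
from h import *
cal=dict(np.load("pics/w1.npz"))
print(cast(cal,[[277,86]],.008),cast(cal,[[275,265],[276,175]],.011),cast(cal,[[265,200],[289,200]],.011))
P=cast(cal,[[384,95],[424,92],[425,214],[387,218]],.022);print(P,P.mean(0))
E
```

```text
[[ 0.70280372 -0.23286933]] [[ 0.53785524 -0.2027663 ]
 [ 0.62612911 -0.21887239]] [[ 0.60447995 -0.20473562]
 [ 0.60071325 -0.22684934]]
[[ 0.68007491 -0.31997454]
 [ 0.67685584 -0.35316905]
 [ 0.56971947 -0.34729958]
 [ 0.5717201  -0.31275167]] [ 0.62459258 -0.33329871]
```

```bash
python3 -m handwheel '[[0,-0.001,0.12,0,0,0,0.06],[0,-0.001,0.12,0,0,0,0.06],[0,-0.001,0.12,0,0,0,0.06],[0,-0.001,0.16,0,0,0,0.06],[0,-0.001,0.189,0,0,0,0.06],[0,-0.001,0.189,0,0,0,0.06],[0,-0.001,0.189,0,0,0,0.06],[0,-0.001,0.189,0,0,0,0.01],[0,-0.001,0.189,0,0,0,0.01],[0,-0.001,0.189,0,0,0,0.01],[0,-0.001,0.189,0,0,0,0.01],[0,-0.001,0.189,0,0,0,0.01]]'; python3 -m handwheel '[[0,0,0,0,0,0,0.01],[0,0,0,0,0,0,0.01],[0,0,0,0,0,0,0.01]]'; python3 go.py .571 .2405 .15 0
```

```text
t: 2.48
position: [0.6218, -0.22, 0.0137]
orientation: [[0.985, -0.173, 0.002], [-0.173, -0.985, -0.001], [0.002, 0.001, -1.0]]
force: [0.1, 1.0, -0.0]
finger_gap: 0.0288
gripper_force: 0.2
t: 2.73
position: [0.6216, -0.2198, 0.0132]
orientation: [[0.985, -0.173, 0.001], [-0.173, -0.985, -0.001], [0.001, 0.0, -1.0]]
force: [-1.7, 0.8, 6.6]
finger_gap: 0.0237
gripper_force: 30.0
t 2.7333 d [-0.1293 -0.4445 -0.1371] rot [ 0.0004 -0.001  -0.1738] rows 11.578220299288768 1.390688128871816 gap 0.02371802242869694
```

```bash
python3 -m handwheel '[[0,0,-0.04,0,0,0,0.01],[0,0,-0.08,0,0,0,0.01],[-0.03,-0.06,-0.1,0,0,-0.174,0.01],[-0.129,-0.444,-0.12,0,0,-0.174,0.01],[-0.129,-0.444,-0.12,0,0,-0.174,0.01],[-0.129,-0.444,-0.12,0,0,-0.174,0.01],[-0.129,-0.444,-0.12,0,0,-0.174,0.01],[-0.129,-0.444,-0.12,0,0,-0.174,0.01],[-0.129,-0.444,-0.12,0,0,-0.174,0.01],[-0.129,-0.444,-0.12,0,0,-0.174,0.01],[-0.129,-0.444,-0.12,0,0,-0.174,0.01],[-0.129,-0.444,-0.12,0,0,-0.174,0.01]]'; python3 -m handwheel '[[0,0,0,0,0,0,0.01],[0,0,0,0,0,0,0.01],[0,0,0,0,0,0,0.01]]';python3 go.py .571 .2405 .08 0
```

```text
t: 3.73
position: [0.5746, 0.1932, 0.1289]
orientation: [[1.0, -0.0, -0.0], [-0.0, -1.0, -0.0], [-0.0, 0.0, -1.0]]
force: [1.7, 0.0, -1.4]
finger_gap: 0.0234
gripper_force: 30.0
t: 3.98
position: [0.5751, 0.191, 0.1285]
orientation: [[1.0, 0.001, -0.0], [0.001, -1.0, -0.001], [-0.0, 0.001, -1.0]]
force: [0.7, -0.1, 0.4]
finger_gap: 0.0235
gripper_force: 30.0
t 3.9833 d [-0.0041 -0.0495  0.0485] rot [0.0006 0.0005 0.0009] rows 1.6648995921617495 0.009591653704656523 gap 0.023507942395155097
```

```bash
python3 -m handwheel '[[-0.004,-0.05,0.03,0,0,0,0.01],[-0.004,-0.05,0.048,0,0,0,0.01],[-0.004,-0.05,0.048,0,0,0,0.01],[-0.004,-0.05,0.048,0,0,0,0.01],[-0.004,-0.05,0.048,0,0,0,0.01]]'; python3 - <<'E'
from h import *
cal=manip.get_calibration("wrist");im=manip.read_camera("wrist")
cv2.imwrite("pics/w2.png",im[:,:,::-1]); np.savez("pics/w2.npz",**cal)
E
python3 go.py .571 .2405 .023 0
```

```text
t: 4.4
position: [0.5722, 0.2394, 0.0813]
orientation: [[1.0, -0.002, 0.0], [-0.002, -1.0, -0.001], [0.0, 0.001, -1.0]]
force: [0.1, -0.5, -1.5]
finger_gap: 0.0234
gripper_force: 30.0
t 4.45 d [-0.0018 -0.001   0.0591] rot [ 0.0001 -0.0017 -0.0021] rows 1.4176539645738593 0.021861945904642424 gap 0.02330404101478918
```

View pics/w2.png

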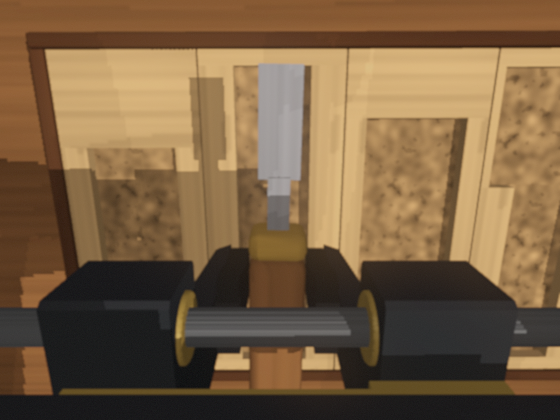

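The chisel hangs straight over the long pocket: blade tip at (282,65), pocket's far end at row 67 and its sides at columns 235 and 312, insert joints at (198,50) and (347,50).

```bash
python3 - <<'E'
from h import *
cal=dict(np.load("pics/w2.npz"))
print("tip",cast(cal,[[282,65]],.077),"blade edges",cast(cal,[[259,120],[304,120]],.077))
print("joints",cast(cal,[[198,50],[347,50],[496,50]],.018), "pocket",cast(cal,[[235,67],[312,67],[235,150],[310,150]],.018))
print("rows near/far of inserts",cast(cal,[[270,48],[330,370]],.018))
E
```

```text
tip [[0.6537747 0.2362352]] blade edges [[0.63336611 0.24526467]
 [0.63335159 0.22748318]]
joints [[0.66672494 0.27955064]
 [0.66667196 0.2013005 ]
 [0.66661896 0.12300256]] pocket [[0.65831428 0.26038299]
 [0.65828525 0.21948087]
 [0.61438359 0.26173865]
 [0.6143464  0.21953491]]
rows near/far of inserts [[0.66767486 0.24173885]
 [0.46791716 0.2028162 ]]
```

```bash
python3 go.py .568 .2418 .0235 0; python3 -m handwheel '[[-0.005,-0.002,0.02,0,0,0,0.01],[-0.005,-0.002,0.04,0,0,0,0.01],[-0.005,-0.002,0.05,0,0,0,0.01],[-0.005,-0.002,0.056,0,0,0,0.01],[-0.005,-0.002,0.058,0,0,0,0.01],[-0.005,-0.002,0.058,0,0,0,0.01],[-0.005,-0.002,0.058,0,0,0,0.01]]'; python3 go.py .568 .2418 .0235 0
```

```text
t 4.45 d [-0.0048 -0.0022  0.0586] rot [ 0.0001 -0.0017 -0.0021] rows 1.4104933952924457 0.021861945904642424 gap 0.02330404101478918
t: 5.03
position: [0.5675, 0.2431, 0.024]
orientation: [[1.0, -0.001, 0.002], [-0.001, -1.0, 0.0], [0.002, -0.0, -1.0]]
force: [0.6, -0.0, -1.0]
finger_gap: 0.024
gripper_force: 30.0
t 5.0333 d [0.0005 0.0013 0.0005] rot [-0.0004 -0.002  -0.0006] rows 0.034733210232048665 0.016807824589618565 gap 0.023963537958999113
```

Lower a little, release, rise.

```bash
python3 -m handwheel '[[0,0.001,0.001,0,0,0,0.01],[0,0.001,0.001,0,0,0,0.01],[0,0.001,0.001,0,0,0,0.035],[0,0.001,0.001,0,0,0,0.045],[0,0.001,0.001,0,0,0,0.045],[0,0.001,0.001,0,0,0,0.045],[0,0.001,-0.04,0,0,0,0.045],[0,0.001,-0.08,0,0,0,0.06],[0,0.001,-0.12,0,0,0,0.088],[0,0.001,-0.16,0,0,0,0.088],[0,0.001,-0.16,0,0,0,0.088],[0,0.001,-0.16,0,0,0,0.088]]'; python3 - <<'E'
from h import *
cal=manip.get_calibration("wrist");im=manip.read_camera("wrist")
cv2.imwrite("pics/w3.png",im[:,:,::-1]); np.savez("pics/w3.npz",**cal)
im=manip.read_camera("side")[220:420,160:440]; cv2.imwrite("pics/s3.png",cv2.resize(im,None,fx=2.8,fy=2.8,interpolation=cv2.INTER_CUBIC)[:,:,::-1])
E
```

```text
t: 6.03
position: [0.5683, 0.2427, 0.1862]
orientation: [[1.0, 0.0, 0.006], [-0.0, -1.0, 0.001], [0.006, -0.001, -1.0]]
force: [0.8, -0.4, -0.4]
finger_gap: 0.0761
gripper_force: 0.0
```

View pics/w3.png

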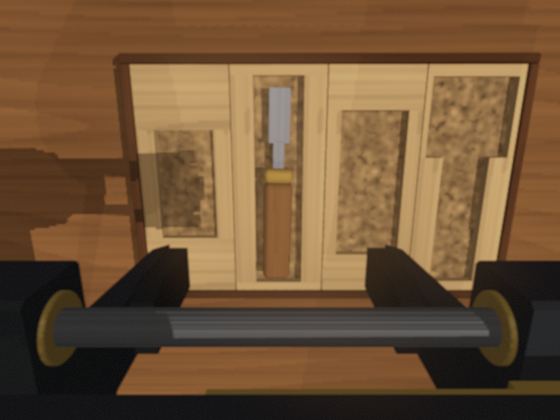

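View pics/s3.png

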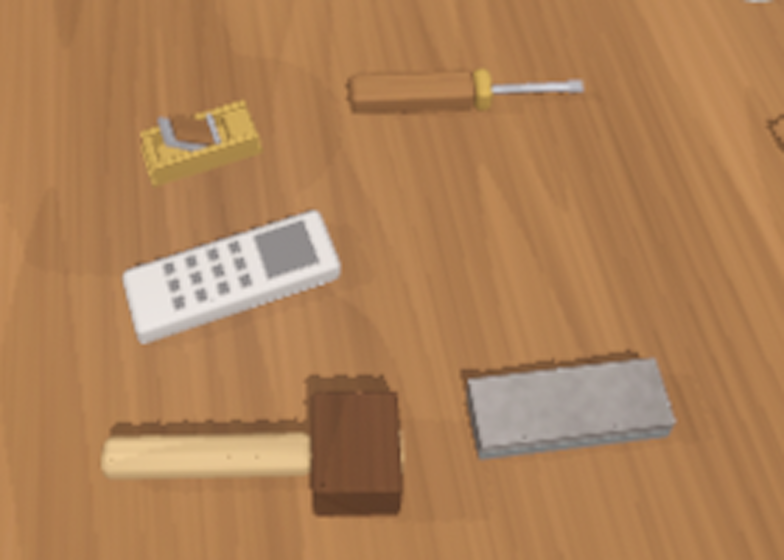

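The chisel sits in its pocket, handle end (277,278) and tip (280,88), clear of the pocket's edges. In the crop, the mallet's head top runs (313,392)–(400,488) with its handle end at (104,455); the plane is at about (200,140).

```bash
python3 - <<'E'
from h import *
c=manip.get_calibration("side")
f=lambda L,z: cast(c,np.array(L)/2.8+[160,220],z).round(4)
print("head",f([[313,392],[395,392],[400,488],[313,492]],.042),f([[313,392],[395,392],[400,488],[313,492]],.042).mean(0)); print("handle",f([[104,455],[310,455]],.024))
P=f([[140,133],[245,102],[260,140],[153,168]],.022);print("plane",P,P.mean(0))
w=dict(np.load("pics/w3.npz"))
print("tray",cast(w,[[230,66],[328,66],[427,66]],.018).round(4),"mallet pocket",cast(w,[[431,76],[507,76],[472,281]],.018).round(4))
E
python3 go.py .45 -.32 .2 0
```

```text
head [[ 0.4813 -0.3097]
 [ 0.5259 -0.3171]
 [ 0.5185 -0.3669]
 [ 0.4736 -0.3614]] [ 0.499825 -0.338775]
handle [[ 0.364  -0.3178]
 [ 0.4752 -0.3364]]
plane [[ 0.3927 -0.107 ]
 [ 0.4657 -0.0935]
 [ 0.4723 -0.1264]
 [ 0.3999 -0.1364]] [ 0.43265  -0.115825]
tray [[0.6655 0.2793]
 [0.6656 0.201 ]
 [0.6657 0.1219]] mallet pocket [[0.6581 0.1179]
 [0.6582 0.0568]
 [0.4775 0.06  ]]
t 6.1333 d [-0.1156  0.5621 -0.0179] rot [ 0.0003  0.0015 -0.0002] rows 13.767468483169651 0.012241463651082215 gap 0.08424279482944244
```

```bash
python3 -m handwheel '[[-0.12,0.565,-0.03,0,0,0.157,0.088],[-0.12,0.565,-0.03,0,0,0.157,0.088],[-0.12,0.565,-0.03,0,0,0.157,0.088],[-0.12,0.565,-0.03,0,0,0.157,0.088],[-0.12,0.565,-0.03,0,0,0.157,0.088],[-0.12,0.565,-0.03,0,0,0.157,0.088],[-0.12,0.565,-0.03,0,0,0.157,0.088],[-0.12,0.565,-0.03,0,0,0.157,0.088],[-0.12,0.565,-0.03,0,0,0.157,0.088],[-0.12,0.565,-0.03,0,0,0.157,0.088],[-0.12,0.565,-0.03,0,0,0.157,0.088],[-0.12,0.565,-0.03,0,0,0.157,0.088]]'; python3 -m handwheel '[[0,0,0,0,0,0,0.088],[0,0,0,0,0,0,0.088]]'; python3 go.py .44 -.325 .2 -9
```

```text
t: 7.13
position: [0.4606, -0.2472, 0.2064]
orientation: [[0.988, -0.157, -0.003], [-0.157, -0.988, 0.003], [-0.004, -0.002, -1.0]]
force: [1.2, -0.3, 0.1]
finger_gap: 0.0883
gripper_force: 0.0
t: 7.3
position: [0.4609, -0.2475, 0.2065]
orientation: [[0.987, -0.161, -0.003], [-0.161, -0.987, 0.003], [-0.004, -0.002, -1.0]]
force: [-0.3, -0.3, 0.5]
finger_gap: 0.0875
gripper_force: 0.0
t 7.3 d [-0.0081  0.0799  0.0063] rot [-0.0023  0.0035 -0.0047] rows 1.932056631146541 0.050199633145087894 gap 0.08748845022691643
```

```bash
python3 -m handwheel '[[-0.008,0.08,0.006,0,0,0,0.088],[-0.008,0.08,0.006,0,0,0,0.088],[-0.008,0.08,0.006,0,0,0,0.088],[-0.008,0.08,0.006,0,0,0,0.088]]';python3 - <<'E'
from h import *
cal=manip.get_calibration("wrist");im=manip.read_camera("wrist")
cv2.imwrite("pics/w4.png",im[:,:,::-1]); np.savez("pics/w4.npz",**cal)
E
python3 go.py .464 -.331 .022 -8.5
```

```text
t: 7.63
position: [0.4415, -0.3232, 0.2008]
orientation: [[0.987, -0.158, -0.002], [-0.158, -0.987, 0.003], [-0.003, -0.003, -1.0]]
force: [-0.6, 0.8, 0.4]
finger_gap: 0.0883
gripper_force: 0.0
t 7.6833 d [0.0237 0.0057 0.179 ] rot [-0.0029  0.0024 -0.009 ] rows 4.332108932484016 0.07776610826364426 gap 0.08801001425377314
```

View pics/w4.png

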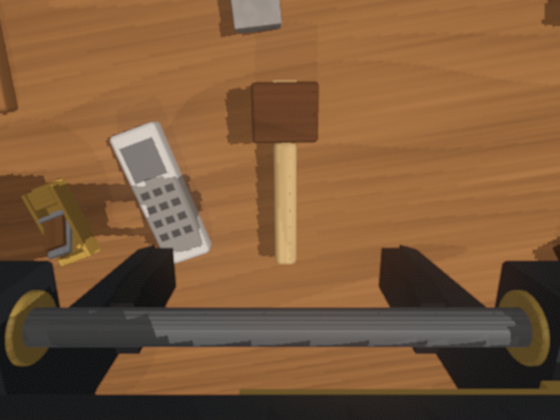

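The mallet's head top spans (252,82)–(318,142), the handle runs from (285,143) to its end at (286,264); the remote is well aside at (160,190).

```bash
python3 - <<'E'
from h import *
w=dict(np.load("pics/w4.npz"))
P=cast(w,[[252,82],[318,82],[318,142],[252,142]],.042);print(P.round(4),P.mean(0));print(cast(w,[[286,262],[285,150]],.024).round(4))
P=cast(w,[[24,199],[59,181],[97,242],[62,262]],.022);print("plane",P.round(4),P.mean(0))
E
```

```text
[[ 0.5266 -0.3178]
 [ 0.5185 -0.3688]
 [ 0.4724 -0.3629]
 [ 0.4808 -0.3097]] [ 0.49959463 -0.33979746]
[[ 0.3635 -0.3203]
 [ 0.4679 -0.3353]]
plane [[ 0.461  -0.0947]
 [ 0.472  -0.1313]
 [ 0.4103 -0.1483]
 [ 0.3958 -0.1095]] [ 0.43477688 -0.12092597]
```

```bash
python3 go.py .461 -.334 .013 -8.5; python3 -m handwheel '[[0.021,0.009,0.04,0,0,-0.009,0.06],[0.021,0.009,0.08,0,0,-0.009,0.06],[0.021,0.009,0.12,0,0,-0.009,0.06],[0.021,0.009,0.15,0,0,-0.009,0.06],[0.021,0.009,0.175,0,0,-0.009,0.06],[0.021,0.009,0.188,0,0,-0.009,0.06],[0.021,0.009,0.188,0,0,-0.009,0.06],[0.021,0.009,0.188,0,0,-0.009,0.06]]';  python3 go.py .461 -.334 .013 -8.5; 
```

```text
t 7.6833 d [0.0212 0.0092 0.188 ] rot [-0.0029  0.0024 -0.009 ] rows 4.542197700032441 0.07776610826364426 gap 0.08801001425377314
t: 8.35
position: [0.4619, -0.3348, 0.0148]
orientation: [[0.989, -0.146, -0.001], [-0.146, -0.989, 0.001], [-0.001, -0.001, -1.0]]
force: [-0.6, 0.3, 1.1]
finger_gap: 0.0601
gripper_force: 0.0
t 8.35 d [-0.001  -0.0006  0.0018] rot [-0.0009  0.0008  0.0017] rows 0.05210268255291757 0.016801348351058107 gap 0.06014580546925226
```

```bash
python3 -m handwheel '[[0,0,0.001,0,0,0,0.01],[0,0,0.001,0,0,0,0.01],[0,0,0.001,0,0,0,0.01],[0,0,0.001,0,0,0,0.01],[0,0,0.001,0,0,0,0.01],[0,0,0.001,0,0,0,0.01],[0,0,0.001,0,0,0,0.01],[0,0,0.001,0,0,0,0.01],[0,0,-0.03,0,0,0,0.01],[0,0,-0.07,0,0,0,0.01],[0,0,-0.1,0,0,0,0.01],[0,0,-0.1,0,0,0,0.01]]';python3 -m handwheel '[[0,0,0,0,0,0,0.01]]';  python3 go.py .587 .081 .11 0; 
```

```text
t: 9.35
position: [0.4645, -0.3394, 0.1214]
orientation: [[0.989, -0.148, 0.007], [-0.148, -0.989, -0.008], [0.009, 0.007, -1.0]]
force: [0.5, -1.2, -0.6]
finger_gap: 0.0196
gripper_force: 29.5
t: 9.43
position: [0.4624, -0.3373, 0.1166]
orientation: [[0.989, -0.148, 0.003], [-0.148, -0.989, -0.003], [0.003, 0.003, -1.0]]
force: [-0.5, 0.5, -2.7]
finger_gap: 0.0197
gripper_force: 29.5
t 9.4333 d [ 0.0614 -0.4321  0.0056] rot [ 0.003  -0.0031 -0.1482] rows 10.467362902877687 1.1863079438221265 gap 0.019698354054085654
```

```bash
python3 -m handwheel '[[0.061,-0.432,0.005,0,0,-0.148,0.01],[0.061,-0.432,0.005,0,0,-0.148,0.01],[0.061,-0.432,0.005,0,0,-0.148,0.01],[0.061,-0.432,0.005,0,0,-0.148,0.01],[0.061,-0.432,0.005,0,0,-0.148,0.01],[0.061,-0.432,0.005,0,0,-0.148,0.01],[0.061,-0.432,0.005,0,0,-0.148,0.01],[0.061,-0.432,0.005,0,0,-0.148,0.01],[0.061,-0.432,0.005,0,0,-0.148,0.01],[0.061,-0.432,0.005,0,0,-0.148,0.01],[0.061,-0.432,0.005,0,0,-0.148,0.01],[0.061,-0.432,0.005,0,0,-0.148,0.01]]';python3 -m handwheel '[[0,0,0,0,0,0,0.01],[0,0,0,0,0,0,0.01],[0,0,0,0,0,0,0.01]]';python3 - <<'E'
from h import *
cal=manip.get_calibration("wrist");im=manip.read_camera("wrist")
cv2.imwrite("pics/w5.png",im[:,:,::-1]); np.savez("pics/w5.npz",**cal)
E
python3 go.py .587 .081 .024 0
```

```text
t: 10.43
position: [0.5845, 0.0865, 0.1072]
orientation: [[1.0, 0.005, -0.003], [0.005, -1.0, 0.001], [-0.003, -0.001, -1.0]]
force: [-0.0, -1.2, -1.2]
finger_gap: 0.0203
gripper_force: 29.7
t: 10.68
position: [0.5847, 0.0808, 0.1087]
orientation: [[1.0, -0.002, -0.002], [-0.002, -1.0, -0.0], [-0.002, 0.0, -1.0]]
force: [-0.2, -0.5, -0.9]
finger_gap: 0.0193
gripper_force: 29.7
t 10.7333 d [ 0.0021 -0.0003  0.0851] rot [ 0.0002  0.0013 -0.0021] rows 2.0408335200559296 0.019821969732173608 gap 0.01996108928540122
```

View pics/w5.png

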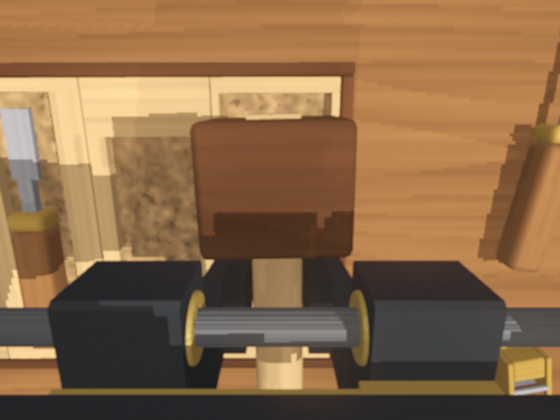

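The mallet hangs over the T pocket: head top (193,120)–(354,258); pocket front edge at row 94 from (219,94) to (332,94); insert joint at (210,80), rim inner corner (341,78).

```bash
python3 - <<'E'
from h import *
w=dict(np.load("pics/w5.npz"))
P=cast(w,[[194,120],[356,120],[353,257],[201,257]],.1365);print(P.round(4),P.mean(0).round(4));print("pocket",cast(w,[[219,94],[332,94]],.018).round(4),"joint",cast(w,[[210,80],[341,78],[79,80]],.018).round(4))
E
```

```text
[[0.6474 0.1053]
 [0.6473 0.0551]
 [0.6015 0.0536]
 [0.6015 0.1057]] [0.6244 0.0799]
pocket [[0.6575 0.115 ]
 [0.6575 0.0459]] joint [[0.6657 0.1201]
 [0.6668 0.0408]
 [0.6657 0.1994]]
```

```bash
python3 -m handwheel '[[0,0,0.03,0,0,0,0.01],[0,0,0.05,0,0,0,0.01],[0,0,0.07,0,0,0,0.01],[0,0,0.078,0,0,0,0.01],[0,0,0.083,0,0,0,0.01],[0,0,0.085,0,0,0,0.01],[0,0,0.085,0,0,0,0.01],[0,0,0.085,0,0,0,0.01]]'; python3 go.py .585 .0805 .024 0
```

```text
t: 11.4
position: [0.5865, 0.0819, 0.026]
orientation: [[1.0, -0.001, 0.002], [-0.001, -1.0, -0.0], [0.002, 0.0, -1.0]]
force: [-0.6, 0.1, -0.8]
finger_gap: 0.0195
gripper_force: 29.7
t 11.4 d [-0.0016  0.0014  0.002 ] rot [ 0.0001 -0.0019 -0.0005] rows 0.06810632186574493 0.016142161026209873 gap 0.019522521217418147
```

```bash
python3 -m handwheel '[[-0.001,0.001,0.002,0,0,0,0.01],[-0.001,0.001,0.002,0,0,0,0.01],[-0.001,0.001,0.002,0,0,0,0.035],[-0.001,0.001,0.002,0,0,0,0.05],[-0.001,0.001,0.002,0,0,0,0.05],[-0.001,0.001,0.002,0,0,0,0.05],[-0.001,0.001,0.002,0,0,0,0.05],[-0.001,0.001,-0.04,0,0,0,0.05],[-0.001,0.001,-0.08,0,0,0,0.06],[-0.001,0.001,-0.12,0,0,0,0.088],[-0.001,0.001,-0.16,0,0,0,0.088],[-0.001,0.001,-0.16,0,0,0,0.088]]'; python3 - <<'E'
from h import *
cal=manip.get_calibration("wrist");im=manip.read_camera("wrist")
cv2.imwrite("pics/w6.png",im[:,:,::-1]); np.savez("pics/w6.npz",**cal)
E
python3 go.py .6245 -.3325 .15 -2.8
```

```text
t: 12.4
position: [0.5895, 0.081, 0.1942]
orientation: [[1.0, 0.0, 0.015], [0.0, -1.0, -0.001], [0.015, 0.001, -1.0]]
force: [1.6, 0.5, 0.3]
finger_gap: 0.0748
gripper_force: 0.0
t 12.45 d [0.0361 0.4135 0.041 ] rot [ 0.0004 -0.0104  0.0489] rows 10.002448628922322 0.39969861824221997 gap 0.07894667430330195
```

View pics/w6.png

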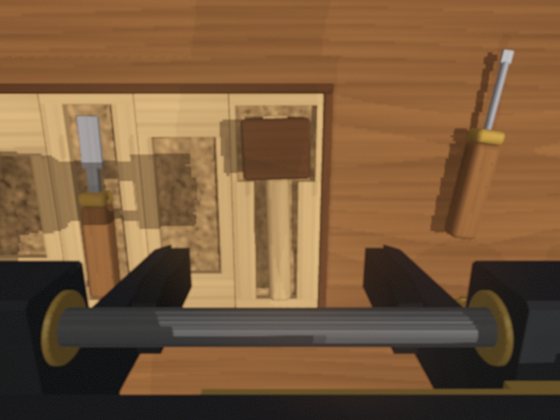

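The mallet's head (275,148) lies in the recess and its handle is centred in the slot. Next, the stone.

```bash
python3 -m handwheel '[[0.036,0.413,0.041,0,0,0.049,0.088],[0.036,0.413,0.041,0,0,0.049,0.088],[0.036,0.413,0.041,0,0,0.049,0.088],[0.036,0.413,0.041,0,0,0.049,0.088],[0.036,0.413,0.041,0,0,0.049,0.088],[0.036,0.413,0.041,0,0,0.049,0.088],[0.036,0.413,0.041,0,0,0.049,0.088],[0.036,0.413,0.041,0,0,0.049,0.088],[0.036,0.413,0.041,0,0,0.049,0.088],[0.036,0.413,0.041,0,0,0.049,0.088],[0.036,0.413,0.041,0,0,0.049,0.088],[0.036,0.413,0.041,0,0,0.049,0.088]]';python3 -m handwheel '[[0,0,0,0,0,0,0.088],[0,0,0,0,0,0,0.088]]';python3 go.py .6245 -.3325 .012 -2.8
```

```text
t: 13.45
position: [0.6188, -0.3338, 0.1407]
orientation: [[0.999, -0.053, -0.003], [-0.053, -0.999, 0.002], [-0.003, -0.002, -1.0]]
force: [0.5, -0.3, -0.5]
finger_gap: 0.0881
gripper_force: 0.0
t: 13.62
position: [0.6202, -0.3302, 0.1428]
orientation: [[0.999, -0.048, -0.001], [-0.048, -0.999, 0.001], [-0.001, -0.001, -1.0]]
force: [0.3, 1.2, 1.2]
finger_gap: 0.0876
gripper_force: 0.0
t 13.6167 d [0.0045 0.0023 0.1308] rot [-0.0013  0.0014  0.0009] rows 3.1391245874431375 0.01681479183562224 gap 0.0876358047685546
```

```bash
python3 -m handwheel '[[0.0045,0.002,0.04,0,0,0,0.075],[0.0045,0.002,0.08,0,0,0,0.075],[0.0045,0.002,0.11,0,0,0,0.075],[0.0045,0.002,0.13,0,0,0,0.075],[0.0045,0.002,0.131,0,0,0,0.075],[0.0045,0.002,0.131,0,0,0,0.075],[0.0045,0.002,0.131,0,0,0,0.02],[0.0045,0.002,0.131,0,0,0,0.02],[0.0045,0.002,0.131,0,0,0,0.02],[0.0045,0.002,0.131,0,0,0,0.02],[0.0045,0.002,0.131,0,0,0,0.02],[0.0045,0.002,0.131,0,0,0,0.02]]';python3 -m handwheel '[[0,0,0,0,0,0,0.02],[0,0,0,0,0,0,0.02],[0,0,0,0,0,0,0.02]]';python3 go.py .568 .1605 .11 0
```

```text
t: 14.62
position: [0.6253, -0.334, 0.0136]
orientation: [[0.999, -0.049, 0.001], [-0.049, -0.999, 0.0], [0.001, -0.0, -1.0]]
force: [-0.0, 0.3, 6.2]
finger_gap: 0.0373
gripper_force: 30.1
t: 14.87
position: [0.6253, -0.334, 0.0136]
orientation: [[0.999, -0.049, 0.001], [-0.049, -0.999, -0.0], [0.001, 0.0, -1.0]]
force: [-0.1, 2.2, 6.2]
finger_gap: 0.0373
gripper_force: 30.0
t 14.8667 d [-0.0814 -0.4911 -0.0965] rot [ 0.     -0.0006 -0.0491] rows 12.160463119430696 0.3932244827194477 gap 0.03731781665295402
```

```bash
python3 -m handwheel '[[0,0,-0.04,0,0,0,0.02],[0,0,-0.08,0,0,0,0.02],[-0.01,-0.04,-0.11,0,0,0,0.02],[-0.081,-0.491,-0.11,0,0,-0.049,0.02],[-0.081,-0.491,-0.11,0,0,-0.049,0.02],[-0.081,-0.491,-0.11,0,0,-0.049,0.02],[-0.081,-0.491,-0.11,0,0,-0.049,0.02],[-0.081,-0.491,-0.11,0,0,-0.049,0.02],[-0.081,-0.491,-0.11,0,0,-0.049,0.02],[-0.081,-0.491,-0.11,0,0,-0.049,0.02],[-0.081,-0.491,-0.11,0,0,-0.049,0.02],[-0.081,-0.491,-0.11,0,0,-0.049,0.02]]';python3 -m handwheel '[[0,0,0,0,0,0,0.02],[0,0,0,0,0,0,0.02]]';python3 go.py .568 .1605 .11 0
```

```text
t: 15.87
position: [0.5768, 0.0733, 0.1212]
orientation: [[1.0, -0.001, -0.001], [-0.001, -1.0, -0.0], [-0.001, 0.0, -1.0]]
force: [-0.1, 0.3, -2.9]
finger_gap: 0.038
gripper_force: 30.0
t: 16.03
position: [0.5769, 0.0739, 0.1212]
orientation: [[1.0, 0.004, -0.001], [0.004, -1.0, -0.0], [-0.001, 0.0, -1.0]]
force: [1.3, -0.9, -2.7]
finger_gap: 0.0373
gripper_force: 30.0
t 16.0333 d [-0.0085 -0.0866  0.0111] rot [0.0003 0.001  0.0042] rows 2.1043823766572665 0.03461346765813055 gap 0.037343253468781354
```

```bash
python3 -m handwheel '[[-0.0085,-0.0865,0.011,0,0,0.002,0.02],[-0.0085,-0.0865,0.011,0,0,0.002,0.02],[-0.0085,-0.0865,0.011,0,0,0.002,0.02],[-0.0085,-0.0865,0.011,0,0,0.002,0.02],[-0.0085,-0.0865,0.011,0,0,0.002,0.02]]';python3 - <<'E'
from h import *
cal=manip.get_calibration("wrist");im=manip.read_camera("wrist")
cv2.imwrite("pics/w7.png",im[:,:,::-1]); np.savez("pics/w7.npz",**cal)
E
python3 go.py .568 .1605 .0245 0
```

```text
t: 16.45
position: [0.5695, 0.1569, 0.1103]
orientation: [[1.0, -0.002, -0.0], [-0.002, -1.0, -0.001], [-0.0, 0.001, -1.0]]
force: [-0.6, 0.6, -2.5]
finger_gap: 0.038
gripper_force: 30.0
t 16.5 d [-0.0018 -0.0042  0.086 ] rot [ 0.0008  0.0001 -0.0034] rows 2.0663831752446606 0.028187044891639278 gap 0.03770653222234832
```

View pics/w7.png

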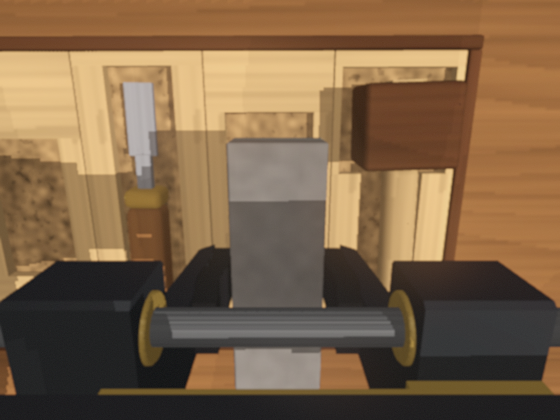

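The stone hangs over the middling pocket: its front top edge (229,140)–(326,140); pocket front edge (225,113)–(312,113); insert joints (204,52) and (335,52).

```bash
python3 - <<'E'
from h import *
w=dict(np.load("pics/w7.npz"))
print("stone",cast(w,[[229,140],[326,140]],.119).round(4),"pocket",cast(w,[[225,113],[312,113]],.018).round(4),"joint",cast(w,[[204,52],[335,52]],.018).round(4), manip.read_state()["position"])
E
python3 go.py .568 .1605 .0245 0
```

```text
stone [[0.6241 0.1732]
 [0.6241 0.1377]] pocket [[0.6312 0.188 ]
 [0.6311 0.1337]] joint [[0.6666 0.1992]
 [0.6666 0.1207]] [0.56975421 0.15641093 0.11055322]
t 16.5 d [-0.0018 -0.0042  0.086 ] rot [ 0.0008  0.0001 -0.0034] rows 2.0663831752446606 0.028187044891639278 gap 0.03770653222234832
```

```bash
python3 -m handwheel '[[-0.002,-0.0045,0.03,0,0,0,0.02],[-0.002,-0.0045,0.05,0,0,0,0.02],[-0.002,-0.0045,0.07,0,0,0,0.02],[-0.002,-0.0045,0.078,0,0,0,0.02],[-0.002,-0.0045,0.083,0,0,0,0.02],[-0.002,-0.0045,0.085,0,0,0,0.02],[-0.002,-0.0045,0.085,0,0,0,0.02],[-0.002,-0.0045,0.085,0,0,0,0.02]]'; python3 go.py .568 .1605 .0236 0
```

```text
t: 17.17
position: [0.5684, 0.1624, 0.0269]
orientation: [[1.0, -0.003, 0.002], [-0.003, -1.0, 0.0], [0.002, -0.0, -1.0]]
force: [0.5, 0.1, -0.8]
finger_gap: 0.0376
gripper_force: 30.0
t 17.1667 d [-0.0004  0.0019  0.0033] rot [-0.0001 -0.002  -0.0026] rows 0.09161906643991045 0.02650387440919421 gap 0.03758188699069013
```

```bash
python3 -m handwheel '[[-0.001,0.001,0.003,0,0,0,0.02],[-0.001,0.001,0.003,0,0,0,0.02],[-0.001,0.001,0.003,0,0,0,0.02],[-0.001,0.001,0.003,0,0,0,0.05],[-0.001,0.001,0.003,0,0,0,0.05],[-0.001,0.001,0.003,0,0,0,0.05],[-0.001,0.001,0.003,0,0,0,0.05],[-0.001,0.001,-0.04,0,0,0,0.05],[-0.001,0.001,-0.08,0,0,0,0.06],[-0.001,0.001,-0.12,0,0,0,0.088],[-0.001,0.001,-0.14,0,0,0,0.088],[-0.001,0.001,-0.14,0,0,0,0.088]]';python3 go.py .4345 -.119 .17 11.5
```

```text
t: 18.17
position: [0.5699, 0.1622, 0.1722]
orientation: [[1.0, -0.002, 0.011], [-0.002, -1.0, 0.001], [0.011, -0.001, -1.0]]
force: [0.4, 0.3, 0.1]
finger_gap: 0.0745
gripper_force: 0.0
t 18.1667 d [-0.1349  0.2814  0.0005] rot [ 2.000e-04 -1.070e-02 -2.026e-01] rows 7.4846869272419045 1.6230254758317382 gap 0.07454529977512718
```

```bash
python3 -m handwheel '[[-0.132,0.28,-0.01,0,0,-0.2,0.088],[-0.132,0.28,-0.01,0,0,-0.2,0.088],[-0.132,0.28,-0.01,0,0,-0.2,0.088],[-0.132,0.28,-0.01,0,0,-0.2,0.088],[-0.132,0.28,-0.01,0,0,-0.2,0.088],[-0.132,0.28,-0.01,0,0,-0.2,0.088],[-0.132,0.28,-0.01,0,0,-0.2,0.088],[-0.132,0.28,-0.01,0,0,-0.2,0.088],[-0.132,0.28,-0.01,0,0,-0.2,0.088],[-0.132,0.28,-0.01,0,0,-0.2,0.088],[-0.132,0.28,-0.01,0,0,-0.2,0.088]]';python3 - <<'E'
from h import *
cal=manip.get_calibration("wrist");im=manip.read_camera("wrist")
cv2.imwrite("pics/w8.png",im[:,:,::-1]); np.savez("pics/w8.npz",**cal)
E
python3 go.py .4345 -.119 .013 11.5
```

```text
t: 19.08
position: [0.4336, -0.1173, 0.1751]
orientation: [[0.981, 0.196, -0.001], [0.196, -0.981, 0.001], [-0.001, -0.001, -1.0]]
force: [1.2, 1.0, -1.3]
finger_gap: 0.0877
gripper_force: 0.0
t 19.1333 d [0.0004 0.0023 0.1622] rot [-0.001   0.0005 -0.0021] rows 3.88897560623957 0.01880088271308335 gap 0.0881202090010858
```

View pics/w8.png

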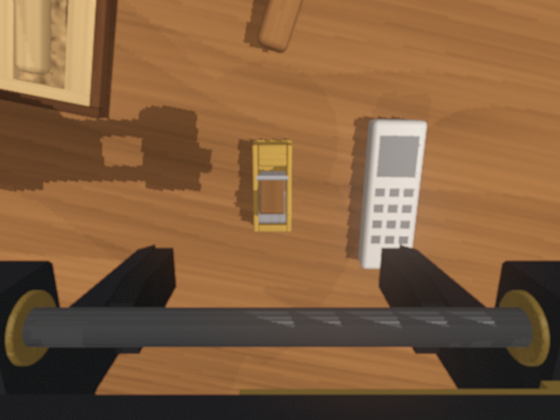

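The plane's top spans (253,141)–(292,231); the remote's near edge is at (362,230)–(370,122).

```bash
python3 - <<'E'
from h import *
w=dict(np.load("pics/w8.npz"))
P=cast(w,[[253,141],[292,141],[292,231],[253,231]],.022);c=P.mean(0);print(P.round(4),c.round(4),"remote",np.linalg.norm(cast(w,[[364,190]],.015)-c))
import subprocess;print(subprocess.run(["python3","go.py",str(c[0]),str(c[1]),".0135","11.3"],capture_output=True,text=True).stdout)
E
```

```text
[[ 0.4673 -0.0919]
 [ 0.4735 -0.1225]
 [ 0.399  -0.1383]
 [ 0.3924 -0.1056]] [ 0.433  -0.1146] remote 0.07755652423802105
t 19.1333 d [-1.000e-04 -2.300e-03  1.617e-01] rot [-0.001   0.0005  0.0014] rows 3.877092316495744 0.014614245582852771 gap 0.0881202090010858
```

```bash
python3 -m handwheel '[[0,-0.001,0.04,0,0,0,0.06],[0,-0.001,0.08,0,0,0,0.06],[0,-0.001,0.12,0,0,0,0.06],[0,-0.001,0.15,0,0,0,0.06],[0,-0.001,0.162,0,0,0,0.06],[0,-0.001,0.162,0,0,0,0.06],[0,-0.001,0.162,0,0,0,0.06],[0,-0.001,0.162,0,0,0,0.015],[0,-0.001,0.162,0,0,0,0.015],[0,-0.001,0.162,0,0,0,0.015],[0,-0.001,0.162,0,0,0,0.015],[0,-0.001,0.162,0,0,0,0.015]]';python3 -m handwheel '[[0,0,0,0,0,0,0.015],[0,0,0,0,0,0,0.015],[0,0,0,0,0,0,0.015]]';python3 go.py .568 .3205 .13 0
```

```text
t: 20.13
position: [0.434, -0.117, 0.0146]
orientation: [[0.981, 0.196, 0.001], [0.196, -0.981, -0.0], [0.001, 0.0, -1.0]]
force: [-0.9, 4.2, 6.5]
finger_gap: 0.0314
gripper_force: 30.0
t: 20.38
position: [0.434, -0.117, 0.0146]
orientation: [[0.981, 0.196, 0.001], [0.196, -0.981, -0.0], [0.001, 0.0, -1.0]]
force: [-1.0, 3.5, 7.9]
finger_gap: 0.0316
gripper_force: 30.0
t 20.3833 d [ 0.2174 -0.4027 -0.1153] rot [ 1.000e-04 -1.100e-03  1.975e-01] rows 11.316628353217167 1.5802828870435237 gap 0.03158263596212414
```

```bash
python3 -m handwheel '[[0,0,-0.04,0,0,0,0.015],[0,0,-0.08,0,0,0,0.015],[0.01,-0.02,-0.115,0,0,0,0.015],[0.217,-0.403,-0.115,0,0,0.197,0.015],[0.217,-0.403,-0.115,0,0,0.197,0.015],[0.217,-0.403,-0.115,0,0,0.197,0.015],[0.217,-0.403,-0.115,0,0,0.197,0.015],[0.217,-0.403,-0.115,0,0,0.197,0.015],[0.217,-0.403,-0.115,0,0,0.197,0.015],[0.217,-0.403,-0.115,0,0,0.197,0.015],[0.217,-0.403,-0.115,0,0,0.197,0.015],[0.217,-0.403,-0.115,0,0,0.197,0.015]]';python3 -m handwheel '[[0,0,0,0,0,0,0.015],[0,0,0,0,0,0,0.015],[0,0,0,0,0,0,0.015]]';python3 go.py .568 .3205 .11 0
```

```text
t: 21.38
position: [0.547, 0.2576, 0.1283]
orientation: [[1.0, 0.001, -0.001], [0.001, -1.0, -0.001], [-0.001, 0.001, -1.0]]
force: [1.3, -0.6, -2.9]
finger_gap: 0.0315
gripper_force: 30.0
t: 21.63
position: [0.5463, 0.2554, 0.1279]
orientation: [[1.0, 0.002, -0.002], [0.002, -1.0, -0.001], [-0.002, 0.001, -1.0]]
force: [-0.2, -0.3, -3.4]
finger_gap: 0.0312
gripper_force: 30.0
t 21.6333 d [ 0.0218 -0.065   0.0178] rot [0.001  0.0016 0.0017] rows 1.6990795305991677 0.020124724397906683 gap 0.03121444203247477
```

```bash
python3 -m handwheel '[[0.022,-0.065,0.018,0,0,0.002,0.015],[0.022,-0.065,0.018,0,0,0.002,0.015],[0.022,-0.065,0.018,0,0,0.002,0.015],[0.022,-0.065,0.018,0,0,0.002,0.015],[0.022,-0.065,0.018,0,0,0.002,0.015]]';python3 - <<'E'
from h import *
cal=manip.get_calibration("wrist");im=manip.read_camera("wrist")
cv2.imwrite("pics/w9.png",im[:,:,::-1]); np.savez("pics/w9.npz",**cal)
E
python3 go.py .568 .3205 .0246 0
```

```text
t: 22.05
position: [0.5688, 0.319, 0.1104]
orientation: [[1.0, -0.002, -0.001], [-0.002, -1.0, -0.001], [-0.001, 0.001, -1.0]]
force: [0.3, -0.3, -2.7]
finger_gap: 0.0314
gripper_force: 30.0
t 22.1 d [-0.001  -0.0016  0.0862] rot [ 0.0007  0.0005 -0.0028] rows 2.0675479783708437 0.023513088196282346 gap 0.03143704989235471
```

View pics/w9.png

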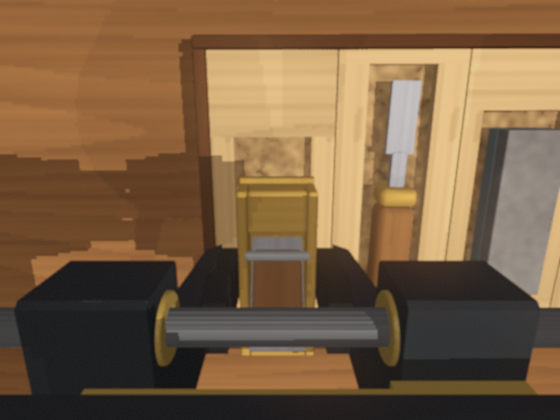

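The plane hangs over the shortest pocket: top front edge (238,193)–(317,193), pocket front edge (234,136)–(313,136), joint at (338,50), rim inner corner (208,50).

```bash
python3 - <<'E'
from h import *
w=dict(np.load("pics/w9.npz"))
print("plane",cast(w,[[238,193],[317,193]],.118).round(4),"bottom",cast(w,[[240,180],[314,180]],.096).round(4),"pocket",cast(w,[[234,136],[313,136]],.018).round(4),"joint",cast(w,[[208,50],[338,50]],.018).round(4), manip.read_state()["position"])
E
```

```text
plane [[0.6032 0.3327]
 [0.6032 0.3024]] bottom [[0.6038 0.334 ]
 [0.6038 0.3015]] pocket [[0.6162 0.3449]
 [0.6162 0.2948]] joint [[0.667  0.3588]
 [0.6669 0.2811]] [0.56901391 0.31894062 0.11079668]
```

```bash
python3 -m handwheel '[[0.003,-0.001,0.03,0,0,0,0.015],[0.003,-0.001,0.05,0,0,0,0.015],[0.003,-0.001,0.07,0,0,0,0.015],[0.003,-0.001,0.078,0,0,0,0.015],[0.003,-0.001,0.083,0,0,0,0.015],[0.003,-0.001,0.085,0,0,0,0.015],[0.003,-0.001,0.085,0,0,0,0.015],[0.003,-0.001,0.085,0,0,0,0.015]]'; python3 go.py .572 .321 .0246 0
```

```text
t: 22.77
position: [0.5731, 0.3218, 0.0272]
orientation: [[1.0, -0.002, 0.002], [-0.002, -1.0, 0.001], [0.002, -0.001, -1.0]]
force: [0.4, -0.4, -3.2]
finger_gap: 0.0314
gripper_force: 30.0
t 22.7667 d [-0.0011  0.0008  0.0026] rot [-0.0007 -0.0021 -0.0015] rows 0.07080781697225261 0.021621750454453324 gap 0.03135114135227699
```

```bash
python3 -m handwheel '[[-0.001,0.001,0.0025,0,0,0,0.015],[-0.001,0.001,0.0025,0,0,0,0.015],[-0.001,0.001,0.0025,0,0,0,0.015],[-0.001,0.001,0.0025,0,0,0,0.045],[-0.001,0.001,0.0025,0,0,0,0.045],[-0.001,0.001,0.0025,0,0,0,0.045],[-0.001,0.001,0.0025,0,0,0,0.045],[-0.001,0.001,-0.04,0,0,0,0.045],[-0.001,0.001,-0.08,0,0,0,0.045],[-0.001,0.001,-0.12,0,0,0,0.045],[-0.001,0.001,-0.16,0,0,0,0.045],[-0.001,0.001,-0.18,0,0,0,0.045]]'; python3 -m handwheel '[[-0.1,-0.08,-0.08,0,0,0,0.045],[-0.1,-0.08,-0.08,0,0,0,0.045],[-0.1,-0.08,-0.08,0,0,0,0.045],[-0.1,-0.08,-0.08,0,0,0,0.045]]'; python3 - <<'E'
from h import *
im=manip.read_camera("scene")[120:270,265:485]; im=cv2.resize(im,None,fx=2.6,fy=2.6,interpolation=cv2.INTER_CUBIC)
cv2.imwrite("pics/c10.png",im[:,:,::-1])
E
```

```text
t: 23.77
position: [0.573, 0.3215, 0.2118]
orientation: [[1.0, -0.001, 0.007], [-0.001, -1.0, 0.002], [0.007, -0.002, -1.0]]
force: [-0.7, 0.0, 0.8]
finger_gap: 0.045
gripper_force: 0.0
t: 24.1
position: [0.4692, 0.4028, 0.2885]
orientation: [[1.0, 0.0, 0.002], [0.0, -1.0, 0.002], [0.002, -0.002, -1.0]]
force: [1.0, 0.1, 0.4]
finger_gap: 0.0447
gripper_force: 0.0
```

View pics/c10.png

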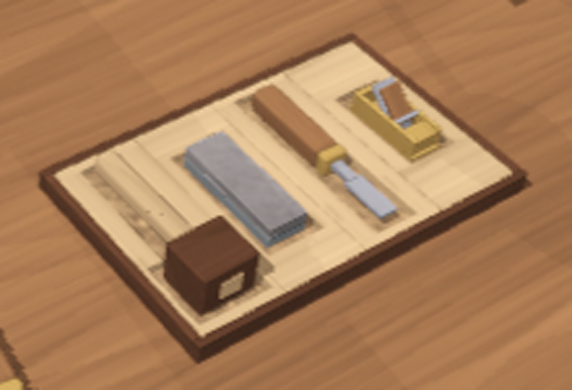

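All four appear home; one overhead look confirms the stone and plane margins.

```bash
python3 -m handwheel '[[0.07,0.18,0.05,0,0,0,0.088],[0.07,0.18,0.05,0,0,0,0.088],[0.07,0.18,0.05,0,0,0,0.088],[0.07,0.18,0.05,0,0,0,0.088],[0.07,0.18,0.05,0,0,0,0.088],[0.07,0.18,0.05,0,0,0,0.088],[0.07,0.18,0.05,0,0,0,0.088],[0.07,0.18,0.05,0,0,0,0.088]]'; python3 - <<'E'
from h import *
cal=manip.get_calibration("wrist");im=manip.read_camera("wrist");np.savez("pics/w11.npz",**cal)
im=cv2.resize(im[30:290],None,fx=1.42,fy=1.42,interpolation=cv2.INTER_CUBIC)
cv2.imwrite("pics/w11.png",im[:,:,::-1])
E
```

```text
t: 24.82
position: [0.5409, 0.2209, 0.2357]
orientation: [[1.0, -0.002, -0.0], [-0.002, -1.0, 0.0], [-0.0, -0.0, -1.0]]
force: [0.4, -0.6, -0.3]
finger_gap: 0.0879
gripper_force: 0.0
```

View pics/w11.png

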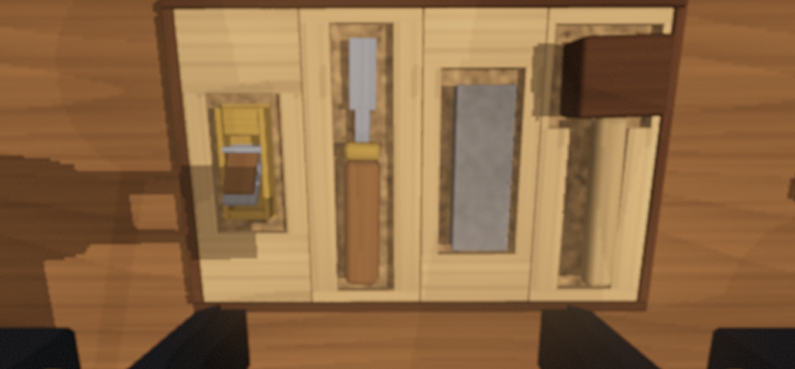

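From above, each tool is inside its pocket: stone top (455,85)–(517,250) in pocket (441,68)–(522,253), plane top (215,106)–(272,220) in pocket (207,94)–(285,232). I'll check the stone's and the plane's margins numerically.

```bash
python3 - <<'E'
from h import *
w=dict(np.load("pics/w11.npz")); f=lambda L,z:cast(w,np.array(L)/1.42+[0,30],z).round(4).tolist()
print("stone",f([[455,85],[517,85],[453,250],[507,250]],.032),f([[441,68],[524,68],[438,253],[515,253]],.018))
print("plane",f([[214,106],[270,106],[222,221],[272,221]],.032),f([[207,94],[276,94],[218,232],[285,232]],.018))
E
```

```text
stone [[0.62, 0.1805], [0.62, 0.1411], [0.5111, 0.1786], [0.5111, 0.1413]] [[0.6311, 0.1884], [0.6311, 0.134], [0.505, 0.1877], [0.5049, 0.1323]]
plane [[0.6072, 0.3349], [0.6072, 0.2989], [0.5317, 0.3363], [0.5317, 0.3023]] [[0.6149, 0.3434], [0.6148, 0.2976], [0.5206, 0.3446], [0.5206, 0.2969]]
```

```bash
python3 -c "
from bench import manip
print(manip.job_done())"
```

```text
the job is handed in; nothing more can be done
None
```

The chisel, mallet, stone and plane lie in their own pockets, placed in the order you listed, the screwdriver and remote were never touched, and the job was handed in at about 25 s on the robot's clock.

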